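# Set the dust port's iris lever and start the extractor

### The arm

A 6-joint arm with a two-finger parallel gripper is mounted at the origin on the work surface. World frame = base frame: x ahead of the robot, y to its left, z up, the work surface at z = 0. Lengths are in mm, angles in degrees, forces in N, time in s.
With the tool pointing down it reaches from about 350 to 850 mm from the base axis. Payload 8.1 kg.
Tool frame: the origin (TCP) lies midway between the tips of the shut fingers; the grasp point (between the pads) lies 19 mm behind it; x points along the fingers, y is the direction in which the jaws open and shut, and the axes are right-handed (so a half turn about x gives the same grasp; the last joint's range is limited). The gripper opens to 85 mm and grips with 20 to 120 N. Pads are 22 mm wide; open, the fingers measure 114 mm over their backs; the gripper's body (76 mm by 85 mm) begins 54 mm behind the grasp point. The pads swing forward as they close: fully open they stand 13 mm farther back than shut.
Start: joints at [-81.899, 7.471, 85.268, -0, 87.261, -4.893], TCP at [134.937, -584.634, 231.292] pointing down, gripper open.
Joint ranges: [-169.43, 169.43], [-51.17, 129.36], [1.28, 143.12], [-76.62, 256.62], [0, 156.53], [-152.29, 152.29]. Speed limits (degrees/s): [136.94, 136.94, 159.86, 180, 180, 180].

### API

Orientations are given as [roll, pitch, yaw] about the fixed x, y, z axes, in that order (R = Rz(yaw) Ry(pitch) Rx(roll)).
In Python, from bench import r gives the robot as it stands.
- The arm moves only by the tool move_arm, never from a script. Its argument "deltas" is a list of rows, each a list of 2 entries, a list of its own where there are three numbers: the shift along the tool's x, y, z in mm, then the turn about the tool's x in degrees. A call has 1 to 12 rows; each row is the pose to reach, as a shift and turn from the pose measured when the call began, along the tool's axes at that moment; what a row does not reach only later rows make up. A row lasts 1/8 s, in which the tool goes at most 62.5 mm and 10.7 degrees, less where a joint would pass 70% of its speed; a pose out of reach is approached as far as the arm can. A call with a gripper value outside its range is refused whole. "jaw" is the opening, from -1 (shut) to 1 (fully open), set as the call begins (left out, the last holds). The fingers move at their own pace and stop on an object; "squeeze" is the grip in N (left out, the last holds). Time passes only in rows, so rows that repeat a pose let the fingers close. It gives the time, the measured TCP pose, the force and the opening at its end, in the units of the state.
- r.sense(): the state, without advancing time (a new reading comes with each control period).
- r.snapshot(name): name is "side" or "top" or "wrist"; returns (picture, depth): 384x512x3 uint8, red, green, blue; 384x512 float32, mm along the optical axis (not along the pixel's ray), 0 where there is no reading.
- r.get_calibration(name): a dict with "fovy" (degrees; the focal length in pixels is half the picture's height over the tangent of half this angle, whatever the lens; pixels are square), "cx", "cy" (the principal point, pixels), "k1" (the pictures are not rectified: a ray, as slopes to the right and down, at radius r is drawn at 1 + k1 r^2 times it, then the intrinsics apply), "position" and "attitude" of the camera in the world; the wrist camera has in their place "tool_from_camera" (4x4, takes a point from camera to tool coordinates, whose origin is the TCP and whose axes are the tool frame's). Camera axes: x right, y down, z forward; pixel columns grow to the right and rows downward; lengths in mm; the calibration is good to about 2 mm. A picture is of the moment at which its call begins: read the wrist's pose just before it. get_calibration takes no time and is no camera call.
- r.hand_in(): hands the job in, once; it reports no verdict.
The state is a dict: "time": time; "joint_pos": joint angles; "qd": joint speeds; "joint_efforts": joint torques, N m; "tool_pos": TCP position; "tcp_rot": TCP orientation; "ft_force": force on the tool from outside, world axes, zero at the start; "wrist_torque": the same for the moment, N m; "finger_gap": finger opening in mm.
Only numpy, scipy, OpenCV 4.12 (cv2) and the standard library are available. Lean on these libraries where they do the work, as an engineer would, in place of code of your own. Each camera call takes 0.05 s, during which the arm holds its last target. There are 200 camera calls.

### The job

With a fingertip, gently push the lever of the dust port's iris ring round its scale until the lever lies over the little index clip on the rim, without gripping the lever or lifting the ring off its seat. Then press the round start button on the switch box fully down and let go of it. Do not press the button before the lever is set, and leave the loose things on the bench where they are.

Things in the scene. Friction and masses are not known exactly. Their poses are not given: they have to be found in the camera images.
- port: round grey cast dust port bolted to the bench, 230 mm in diameter and 45 mm tall, with an iris of metal leaves in its mouth and a light metal scale with dark marks on one side of its flat top. Origin on the ring's vertical turning axis, at bench height; its x axis points to the middle of the scale, z up.
- ring (a joint): angle of the iris ring and its lever about the port's vertical axis, rad: 0 = lever along the port's x axis, growing anticlockwise seen from above. Turns from -0.95 (iris nearly shut) to 0.95 (open), starts between -0.95 and -0.75, so it always has to be pushed anticlockwise to the clip. Stiff: stays where it is left; about 3 N at the post turns it. The ring with its leaves (0.8 kg) only sits on its seat by its weight and would lift off.
- lever_post (a point): centre (half-way up) of the black upright thumb post near the end of the lever: a cylinder 16 mm in diameter, from 58 to 105 mm above the bench, 150 mm from the ring's axis. The lever is a radial steel bar 9 mm wide, its top 58 mm above the bench, that runs from the ring out over the scale and ends 10 mm beyond the post's centre.
- clip: index clip: a small brass tongue 14 mm wide gripping the rim of the port over the scale, with a point facing outwards, immovable, its top 49 mm above the bench (the lever passes 3 mm above it). Its origin lies on the ring's axis at bench height and its x axis points along the clip: the setting wanted is the lever along this x axis. Somewhere between -0.3 and 0.7 rad on the scale.
- clip_mark (a point): middle of the clip's outward point, 126 mm from the ring's axis, 49 mm above the bench
- start (a joint): travel of the start button, m: 0 = up, 0.006 = fully down; springs back; about 5 N presses it fully down
- start_top (a point): centre of the top of the round black start button (34 mm in diameter) on the grey switch box (110 x 75 x 45 mm, fixed, on the right); it is pressed straight down
- blank_a: plain pale wooden blank 105 x 36 x 18 mm lying by the port, under the lever's sweep; origin at the centre of its underside
- blank_b: wooden blank like blank_a, lying beside the port on the side of the open end of the scale
- blank_c: wooden blank like blank_a, lying farther off to the right
- hammer: hammer lying on the bench to the left
- plane: wooden hand plane 200 x 62 mm with a steel blade, 75 mm tall, lying on the right
- glue: white bottle 150 mm tall standing at the far left
- mug: white mug 85 mm tall standing on the left
Mind the look-alikes: they are no part of the job. What is shaped like the part that bears start but purple or turquoise is not meant.

How it is judged:
By the outcome, as a careful person would: the job done as asked, in the order asked, and still so for the second after the job is handed in, with the robot touching nothing.
It also fails if it takes over 51 s, if anything falls off the work surface, if the arm or the gripper's body presses on something with over 40 N, if the wrist force passes 120 N, or if a joint passes its speed limit or range.

## Working session

There is one attempt and no reset: what is moved stays moved. The work goes in short steps, Python scripts to look and compute and a tool call to move; the robot and the scene stay as the last step left them, time stands still between calls to the robot, and variables do not carry over. Pictures are saved under pics/ and viewed, about 8 in all and at most 12, crops included, and the job is handed in when it is done.

Besides the shell and the picture viewer there is one more tool, called after "Call:" as name(argument=value, ...) on one line, values as JSON. move_arm: Moves the arm, as the interface text tells. Its arguments: {"type":"object","properties":{"deltas":{"type":"array","items":{"type":"array"}},"jaw":{"type":"number"},"squeeze":{"type":"number"}},"required":["deltas"]}

```bash
mkdir -p pics; cat > h.py <<'E'
import numpy as np, cv2
from bench import r
from scipy.spatial.transform import Rotation as R
def snap(name,fn):
    p,d=r.snapshot(name); cv2.imwrite(f'pics/{fn}.png',p[:,:,::-1]); np.save(f'pics/{fn}.npy',d); return p,d
E
python3 - <<'E'
from h import *
print(r.sense())
for n in("side","top","wrist"): print(n,r.get_calibration(n))
a,_=snap("top","top0"); b,_=snap("side","side0")
E
```

```text
{'time': 0.0, 'joint_pos': array([-8.19003043e+01,  7.51536792e+00,  8.53309675e+01,  3.21616895e-04,
        8.72610918e+01, -4.89402201e+00]), 'qd': array([-0.05566084,  0.06832333, -0.06660331,  0.00925231,  0.02531052,
       -0.00591108]), 'joint_efforts': array([ 8.20535824e-04, -5.69390631e+01, -5.00555491e+01, -7.38470499e-05,
        1.48700445e-02,  9.73774448e-07]), 'tool_pos': array([ 134.84136081, -584.07767309,  230.22554228]), 'tcp_rot': array([-95.06534271,  89.89257226,  97.92835935]), 'ft_force': array([ 0.2597286 ,  0.53383576, -0.06976836]), 'wrist_torque': array([-0.03747874,  0.03194666,  0.01922358]), 'finger_gap': 85.43717240699732}
side {'fovy': 45.65698681063274, 'cx': 257.09409055518165, 'cy': 199.20449858281356, 'k1': 0.045198177513682325, 'position': array([  -98.56564678, -1235.94129362,  1214.82118813]), 'attitude': array([-129.45306932,    1.05035798,  -27.05886186])}
top {'fovy': 52.60850095202228, 'cx': 248.51072174376517, 'cy': 195.5592284622827, 'k1': -0.08996864178913329, 'position': array([ 378.68240692,    4.10286146, 1211.1432802 ]), 'attitude': array([-1.73118575e+02, -4.91073946e-02, -9.06313875e+01])}
wrist {'fovy': 69.92050954167578, 'cx': 258.46702517410006, 'cy': 194.7391165417553, 'k1': 0.00401439880252942, 'tool_from_camera': array([[-4.74208179e-05, -2.69984112e-01,  9.62864776e-01,
        -1.42675761e+02],
       [ 9.99998930e-01,  1.39529511e-03,  4.40485818e-04,
        -2.24294018e-01],
       [-1.46240469e-03,  9.62863766e-01,  2.69983757e-01,
        -6.83652534e+01],
       [ 0.00000000e+00,  0.00000000e+00,  0.00000000e+00,
         1.00000000e+00]])}
```

View pics/top0.png

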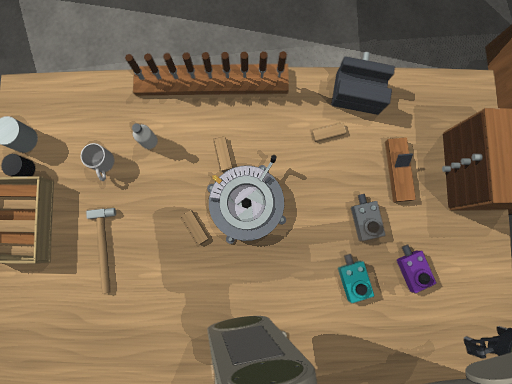

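View pics/side0.png

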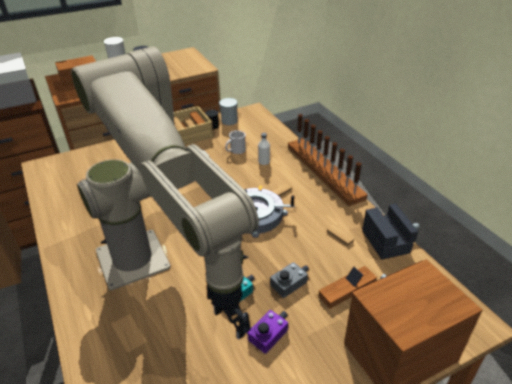

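The top view shows the port at about (246,203), the black post at (273,159) and a brass spot at (217,180). There are three switch boxes: grey (368,220), turquoise (356,283) and purple (416,270). The grey one is meant, because the other two are excluded by colour. I'll measure next and confirm with an enlarged crop.

```bash
cat >> h.py <<'E'
def cam(n):
    c=r.get_calibration(n); f=192/np.tan(np.radians(c['fovy']/2))
    if 'position' in c: return c,f,R.from_euler('xyz',c['attitude'],degrees=True).as_matrix(),np.array(c['position'])
    s=r.sense(); T=np.array(c['tool_from_camera']); Rt=R.from_euler('xyz',s['tcp_rot'],degrees=True).as_matrix()
    return c,f,Rt@T[:3,:3],Rt@T[:3,3]+s['tool_pos']
def rays(uv,C):
    c,f,M,p=C; uv=np.atleast_2d(uv).astype(float)
    d=(uv-[c['cx'],c['cy']])/f; s=d.copy()
    for _ in range(8): s=d/(1+c['k1']*(s**2).sum(1,keepdims=True))
    return np.c_[s,np.ones(len(s))]@M.T
def plane(uv,z,C):
    d=rays(uv,C); return C[3]+d*((z-C[3][2])/d[:,2])[:,None]
def deppt(uv,dep,C):
    uv=np.atleast_2d(uv); z=np.array([dep[int(round(v)),int(round(u))] for u,v in uv]); return C[3]+rays(uv,C)*z[:,None]
def proj(P,C):
    c,f,M,p=C; q=(np.atleast_2d(P)-p)@M; s=q[:,:2]/q[:,2:]; return s*(1+c['k1']*(s**2).sum(1,keepdims=True))*f+[c['cx'],c['cy']]
E
python3 - <<'E'
from h import *
C=cam("top"); im=cv2.imread('pics/top0.png'); d=np.load('pics/top0.npy')
vv,uu=np.mgrid[:384,:512]; uv=np.c_[uu.ravel(),vv.ravel()]
P=(C[3]+rays(uv,C)*d.ravel()[:,None]).reshape(384,512,3)
for u,v in [(246,203),(273,159),(217,180),(368,220),(374,227),(300,200),(220,200)]: print(u,v,P[v,u].round(1))
# dark blobs
g=im.max(2)
for nm,(x0,y0,x1,y1) in dict(post=(255,145,285,175),btn=(350,195,390,245)).items():
    m=np.zeros_like(g); m[y0:y1,x0:x1]=(g[y0:y1,x0:x1]<45)*255
    n,l,s,c=cv2.connectedComponentsWithStats(m)
    for i in range(1,n):
        if s[i,4]>8: print(nm,c[i].round(1),s[i,4],np.median(P[l==i],0).round(1))
a=cv2.resize(im[140:250,195:295],None,fx=5,fy=5,interpolation=cv2.INTER_CUBIC)[:, :480]
b=cv2.resize(im[190:300,340:440],None,fx=3,fy=3,interpolation=cv2.INTER_CUBIC)
o=np.zeros((550,800,3),np.uint8); o[:550,:480]=a; o[:330,490:790]=b
cv2.imwrite('pics/crop0.png',o)
E
```

```text
246 203 [500.7   9.5   7.3]
273 159 [619.  -70.8 102.2]
217 180 [567.7  96.7  47.2]
368 220 [ 440.1 -355.3   58.7]
374 227 [ 418.8 -371.    63.8]
300 200 [ 508.7 -159.7    3.2]
220 200 [506.2  87.4  51. ]
post [273.  158.8] 26 [620.2 -71.2 101. ]
```

View pics/crop0.png

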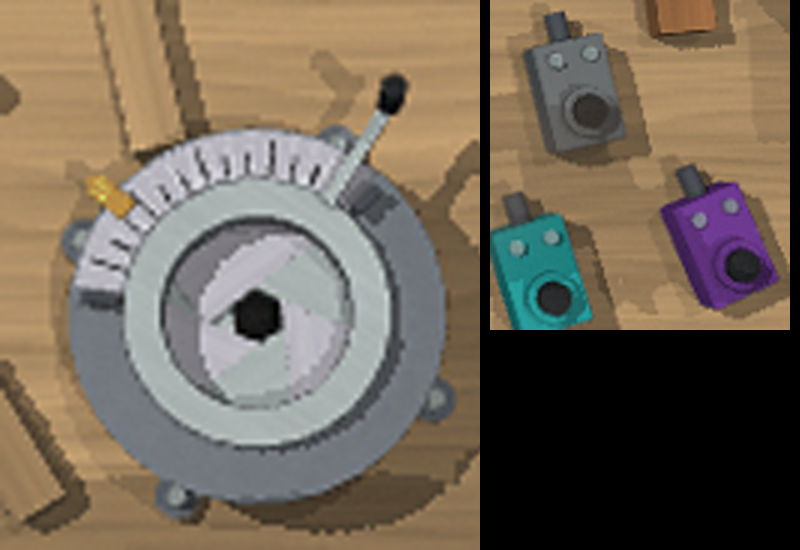

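The crop confirms the target: the grey box with its black button at top-view pixel (373,227), and the clip at (217,179). Next I'll refine the positions and plan the approach.

```bash
python3 - <<'E'
from h import *
C=cam("top"); im=cv2.imread('pics/top0.png'); hsv=cv2.cvtColor(im,cv2.COLOR_BGR2HSV)
# port grey rim: low saturation region, hull, fit circle at z=45 using outer scale/rim points seen
s=r.sense(); Rt=R.from_euler('xyz',s['tcp_rot'],degrees=True).as_matrix(); print("tool axes cols\n",Rt.round(3))
# ring outer circle (bright): find pixels on rays around guess, in the warped plane z=45 with 1mm/px
def rect(im,C,z,x0,x1,y0,y1,k):
    xs=np.arange(x1,x0,-1/k); ys=np.arange(y1,y0,-1/k)
    X,Y=np.meshgrid(xs,ys,indexing='ij'); p=proj(np.c_[X.ravel(),Y.ravel(),np.full(X.size,z)],C).astype(np.float32)
    return cv2.remap(im,p[:,0].reshape(X.shape),p[:,1].reshape(X.shape),cv2.INTER_LINEAR)
sat=hsv[:,:,1]
m=((sat<70)&(im.max(2)>60)).astype(np.uint8)*255; m[:, :190]=0; m[:,310:]=0; m[:140]=0; m[255:]=0
m=cv2.morphologyEx(m,cv2.MORPH_OPEN,np.ones((5,5)))
cn=max(cv2.findContours(m,0,1)[0],key=cv2.contourArea)[:,0]
W=plane(cn,45,C)[:,:2]
from scipy.optimize import least_squares
f=least_squares(lambda q:np.hypot(*(W-q[:2]).T)-115,[500,10],loss='soft_l1',f_scale=1); print("axis",f.x, np.percentile(f.fun,[5,50,95]))
cl=(hsv[:,:,0]>15)&(hsv[:,:,0]<30)&(sat>150)&(im.max(2)>130); cl[:, :205]=0; cl[:,228:]=0; cl[:165]=0; cl[195:]=0
v,u=np.nonzero(cl); print("clip",u.mean(),v.mean(),len(u),plane([[u.mean(),v.mean()]],49,C))
c=plane([[u.mean(),v.mean()]],49,C)[0]; p=np.array([620,-71])
print("ang clip",np.degrees(np.arctan2(*(c[:2]-f.x)[::-1])),np.hypot(*(c[:2]-f.x)),"post",np.degrees(np.arctan2(*(p-f.x)[::-1])),np.hypot(*(p-f.x)))
E
```

```text
tool axes cols
 [[-0.     0.225 -0.974]
 [ 0.002 -0.974 -0.225]
 [-1.    -0.002 -0.   ]]
axis [498.69840179   8.11124147] [-16.05220895  -1.6862254   11.38168763]
clip 216.75757575757575 178.72727272727272 33 [[571.36372828  97.25669244  49.        ]]
ang clip 50.81541525534209 115.0093957166651 post -33.11184020525433 144.81942637661317
```

Call:
move_arm(deltas=[[[-20,-40,-38],0],[[-40,-80,-76],0],[[-70,-125,-117],0],[[-70,-170,-160],0],[[-70,-220,-205],0],[[-70,-270,-252],0],[[-70,-320,-300],0],[[-70,-370,-346],0],[[-70,-420,-393],0],[[-70,-465,-436],0],[[-70,-501,-470],0],[[-70,-501,-470],0]], jaw=-1)

```text
time: 1.6
tool_pos: [480.8, 12.9, 300.5]
tcp_rot: [-75.3, 89.8, 117.9]
ft_force: [0.5, -0.7, 0.1]
finger_gap: 0.5
```

Call:
move_arm(deltas=[[[0,0,0],0],[[0,0,0],0]])

```text
time: 1.85
tool_pos: [480.4, 12.4, 300.1]
tcp_rot: [-57.9, 89.8, 135.3]
ft_force: [-0.6, -0.2, 0.5]
finger_gap: 0.2
```

```bash
python3 - <<'E'
from h import *
s=r.sense(); print(s['time'],s['tool_pos'],s['tcp_rot'],s['joint_pos'].round(1),s['finger_gap'])
import pickle; C=cam("wrist"); pickle.dump(C,open('pics/w1.pkl','wb')); snap("wrist","w1")
print(R.from_euler('xyz',s['tcp_rot'],degrees=True).as_matrix().round(3))
E
```

```text
1.85 [480.36650218  12.43529744 300.13842105] [-57.89361856  89.81731984 135.32021603] [ -4.7 -12.2  97.3   0.1  95.1  72.1] 0.22387513794895403
[[-0.002  0.229 -0.974]
 [ 0.002 -0.974 -0.229]
 [-1.    -0.003  0.002]]
```

View pics/w1.png

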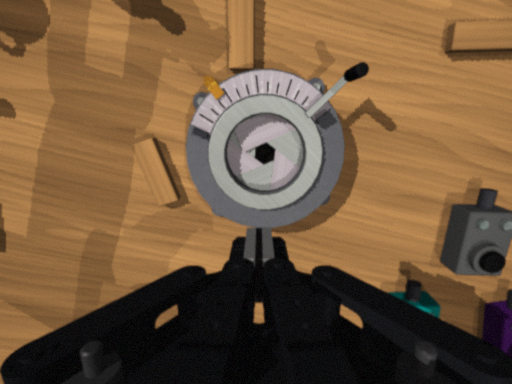

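The wrist view shows the whole port: axis near (266,153), post top at (357,71), clip at (214,86), and the shut fingertips at (259,235). The grey box's button is at (489,262).

```bash
cat > m.py <<'E'
from h import *
import pickle
from scipy.optimize import least_squares
def circ(W,q0,rad=None,sc=1.):
    q0=list(q0)+([] if rad else [100])
    f=least_squares(lambda q:np.hypot(*(W-q[:2]).T)-(rad or q[2]),q0,loss='soft_l1',f_scale=sc); return f.x,np.abs(f.fun)
def edges(im,C,ctr,z,r0,r1,pol):
    "strongest radial edge of saturation/grey at each angle; returns world pts"
    out=[]
    for a in np.radians(np.arange(0,360,2)):
        rr=np.arange(r0,r1,.5); P=np.c_[ctr[0]+rr*np.cos(a),ctr[1]+rr*np.sin(a),np.full(len(rr),z)]
        p=proj(P,C).astype(np.float32)
        g=cv2.remap(im,p[None,:,0],p[None,:,1],cv2.INTER_LINEAR)[0].astype(float)
        g=cv2.GaussianBlur(g[None],(0,0),1.5)[0] if g.ndim==1 else g
        d=np.gradient(g)*pol; i=d.argmax(); out.append(P[i,:2])
    return np.array(out)
def clip(im,C,lo=(190,65),hi=(235,110)):
    h=cv2.cvtColor(im,cv2.COLOR_BGR2HSV); m=((h[:,:,0]>14)&(h[:,:,0]<30)&(h[:,:,1]>150)&(im.max(2)>130)).astype(np.uint8)
    k=np.zeros_like(m); k[lo[1]:hi[1],lo[0]:hi[0]]=1
    v,u=np.nonzero(m*k); return np.c_[u,v]
E
python3 - <<'E'
from m import *
for n,fn,box in(("wrist","w1",((190,65),(235,110))),("top","top0",((205,165),(228,195)))):
    C=pickle.load(open('pics/w1.pkl','rb')) if n=="wrist" else cam("top")
    im=cv2.imread(f'pics/{fn}.png'); h=cv2.cvtColor(im,cv2.COLOR_BGR2HSV).astype(np.float32)
    E=edges(h[:,:,1].copy(),C,(499,9),45,100,130,1); q,f=circ(E,(499,9),115); print(n,"axis",q,"med res",np.median(f)); q2,_=circ(E,(499,9)); print(q2)
    c=clip(im,C,*box); W=plane(c,49,C)[:,:2]; w=W.mean(0)-q; print("clip",len(c),W.mean(0),np.degrees(np.arctan2(w[1],w[0])),np.hypot(*w))
    rr=np.hypot(*(W-q).T); print(' r range',rr.min(),rr.max())
    g=im.max(2)
    x0,y0,x1,y1=(335,50,380,95) if n=="wrist" else (262,148,285,172)
    m=np.zeros_like(g); m[y0:y1,x0:x1]=(g[y0:y1,x0:x1]<60); nn,l,s,cc=cv2.connectedComponentsWithStats(m); i=1+s[1:,4].argmax()
    v,u=np.nonzero(l==i); p=plane([cc[i]],81.5,C)[0]; e=p[:2]-q; print("post",cc[i],p,np.degrees(np.arctan2(e[1],e[0])),np.hypot(*e))
print('proj tcp in wrist', proj([[480.4,12.4,300.1]],pickle.load(open('pics/w1.pkl','rb'))))
E
```

```text
wrist axis [498.9827405    8.37531051] med res 1.070368829004586
[499.00405891   8.35342482 114.17075352]
clip 280 [572.48524576  99.01190953] 50.959387718496714 116.69452155734284
 r range 100.20408661109053 145.76260464636638
post [355.93065693  71.70437956] [625.64067646 -73.77649273  81.5       ] -32.96790874240192 150.9673856014998
top axis [498.89177457   9.34045012] med res 0.6746820975346708
[498.8709417    9.33671473 114.77543662]
clip 33 [571.36800598  97.26042089] 50.499767011043346 113.94176309867898
 r range 101.5562924042102 128.16154423778244
post [273.06451613 158.5483871 ] [624.80967864 -72.43990023  81.5       ] -33.00265868321308 150.144411380276
proj tcp in wrist [[258.74794274 242.79584717]]
```

Both views agree: axis at (499, 9), post at −33.0° and 150 mm, clip at 50.7°. The anticlockwise sweep needed is about 83.7°. I'll go to the clockwise side of the post, with tool −y along the push direction.

Call:
move_arm(deltas=[[[15,24,-15],8],[[35,48,-30],16],[[60,80,-50],25],[[90,115,-73],34],[[120,144,-92],42],[[150,144,-92],46],[[150,144,-92],46],[[150,144,-92],46]])

```text
time: 2.9
tool_pos: [602.6, -107.7, 151.4]
tcp_rot: [-41.0, 89.9, 106.2]
ft_force: [0.8, 0.1, -0.0]
finger_gap: -0.1
```

Call:
move_arm(deltas=[[[20,0,0],0],[[40,0,0],0],[[60,0,0],0],[[75,0,0],0],[[78,0,0],0],[[78,0,0],0]])

```text
time: 3.65
tool_pos: [602.6, -107.5, 73.3]
tcp_rot: [-37.2, 89.9, 110.0]
ft_force: [0.3, -0.3, -0.3]
finger_gap: -0.1
```

```bash
cat > w.py <<'E'
from m import *
import sys
A=np.array([499,8.8])
def look(fn):
    C=cam("wrist"); s=r.sense(); snap("wrist",fn); pickle.dump(C,open(f'pics/{fn}.pkl','wb'))
    print(s['time'],s['tool_pos'].round(1),s['ft_force'].round(1),s['joint_pos'].round(0)); M=R.from_euler('xyz',s['tcp_rot'],degrees=True).as_matrix(); print("-y dir",np.degrees(np.arctan2(-M[1,1],-M[0,1])),"down",M[:,0].round(3)); return C,s,M
E
python3 -c "
from w import *
look('w2')"
```

```text
3.65 [ 602.6 -107.5   73.3] [ 0.3 -0.3 -0.3] [-15.  17.  92.   0.  72. 108.]
-y dir 57.20951385908309 down [-0.001  0.002 -1.   ]
```

View pics/w2.png

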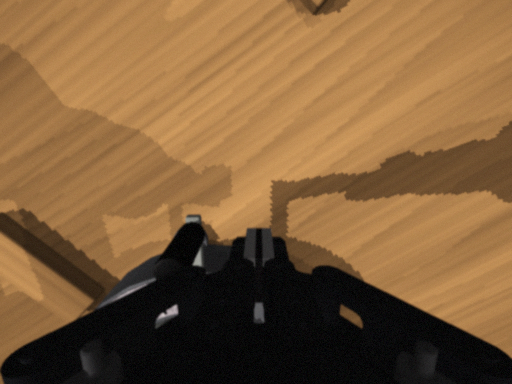

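The post top is at (187,240), on the −y side of the shut fingertips at (259,240), as planned. I'll close the gap gently.

Call:
move_arm(deltas=[[[1,-4,0],0],[[1,-8,0],0],[[1,-12,0],0],[[1,-16,0],0],[[1,-19,0],0],[[1,-21,0],0],[[1,-22,0],0]])

```text
time: 4.58
tool_pos: [614.9, -89.4, 73.0]
tcp_rot: [-65.0, 89.9, 82.2]
ft_force: [-1.7, -3.9, 0.6]
finger_gap: 0.2
```

Call:
move_arm(deltas=[[[0,-1,0],0],[[0,-2,0],0],[[0,-3,0],0],[[0,-4,0],0],[[0,-5,0],0],[[0,-6,0],0]])

```text
time: 5.32
tool_pos: [618.2, -84.4, 73.0]
tcp_rot: [-68.0, 89.9, 79.2]
ft_force: [-1.0, -2.6, -0.0]
finger_gap: -0.1
```

```bash
python3 -c "
from w import *
look('w3')
snap('top','t3')
im=cv2.imread('pics/t3.png')[140:250,195:295]; w=cv2.imread('pics/w3.png')[190:290,130:300]
o=np.zeros((550,800,3),np.uint8); o[:440,:400]=cv2.resize(im,(400,440)); o[:235,400:]=cv2.resize(w,(400,235)); cv2.imwrite('pics/c3.png',o)"
```

```text
5.325 [618.2 -84.4  73. ] [-1.  -2.6 -0. ] [-13.  18.  90.   0.  72. 110.]
-y dir 57.197592493357405 down [ 0.     0.001 -1.   ]
```

View pics/c3.png

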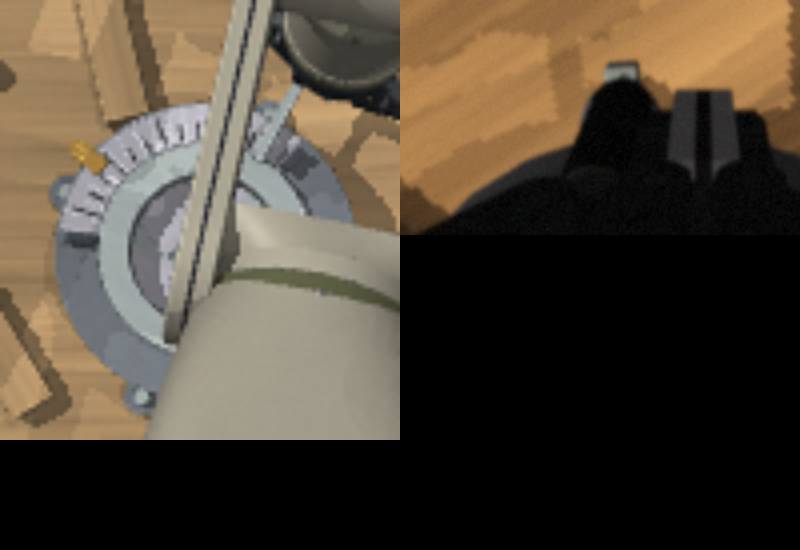

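Contact is made at about 3–4 N with no vertical force, and the ring has started turning. Next I'll work out rows for turning rigidly about the ring axis.

```bash
cat >> w.py <<'E'
def rows(degs):
    s=r.sense(); M=R.from_euler('xyz',s['tcp_rot'],degrees=True).as_matrix(); v=np.r_[s['tool_pos'][:2]-A,0]
    print('phi',np.degrees(np.arctan2(v[1],v[0])).round(2),'rad',np.hypot(*v).round(1))
    print([[np.round(M.T@(R.from_euler('z',g,degrees=True).as_matrix()@v*151.3/np.linalg.norm(v)-v)*[0,1,1],1).tolist(),-g] for g in degs])
E
python3 -c "
from w import *
rows(range(2,26,2))"
```

```text
Traceback (most recent call last):
  File "w.py", line 9, in rows
    print('phi',np.degrees(np.arctan2(v[1],v[0])).round(2),'rad',np.hypot(*v).round(1))
                                                                 ~~~~~~~~^^^^
TypeError: return arrays must be of ArrayType
```

```bash
sed -i 's/np.hypot(\*v).round/np.linalg.norm(v).round/' w.py; python3 -c "
from w import *
rows(range(2,26,2))"
```

```text
phi -37.97 rad 151.3
[[[0.0, -5.3, -0.4], -2], [[0.0, -10.5, -0.6], -4], [[0.0, -15.8, -0.6], -6], [[0.0, -21.1, -0.5], -8], [[0.0, -26.4, -0.1], -10], [[0.0, -31.6, 0.4], -12], [[0.0, -36.9, 1.1], -14], [[0.0, -42.1, 2.0], -16], [[0.0, -47.2, 3.1], -18], [[0.0, -52.4, 4.4], -20], [[0.0, -57.4, 5.8], -22], [[0.0, -62.5, 7.4], -24]]
```

Call:
move_arm(deltas=[[[0,-5,0],-2],[[0,-10.5,-0.5],-4],[[0,-16,-0.5],-6],[[0,-21,-0.5],-8],[[0,-26.5,0],-10],[[0,-31.5,0.5],-12],[[0,-37,1],-14],[[0,-42,2],-16],[[0,-47,3],-18],[[0,-52.5,4.5],-20],[[0,-57.5,6],-22],[[0,-62.5,7.5],-24]])

```text
time: 6.92
tool_pos: [645.8, -27.3, 73.0]
tcp_rot: [-84.0, 89.9, 87.3]
ft_force: [-1.7, -3.2, -0.4]
finger_gap: -0.2
```

```bash
python3 -c "
from w import *
look('w4');rows(range(2,26,2))"
```

```text
6.925 [645.8 -27.3  73. ] [-1.7 -3.2 -0.4] [-7. 21. 86.  0. 73. 92.]
-y dir 81.34400348590732 down [ 0.     0.001 -1.   ]
phi -13.57 rad 151.1
[[[0.0, -5.3, -0.5], -2], [[0.0, -10.5, -0.7], -4], [[0.0, -15.8, -0.7], -6], [[0.0, -21.1, -0.5], -8], [[0.0, -26.4, -0.2], -10], [[0.0, -31.6, 0.4], -12], [[0.0, -36.8, 1.1], -14], [[0.0, -42.0, 2.0], -16], [[0.0, -47.2, 3.1], -18], [[0.0, -52.3, 4.4], -20], [[0.0, -57.4, 5.8], -22], [[0.0, -62.4, 7.5], -24]]
```

The push is following well, at 3.6 N and all horizontal. I'll repeat the same arc twice, which brings φ to about 35°.

Call:
move_arm(deltas=[[[0,-5,-0.5],-2],[[0,-10.5,-0.5],-4],[[0,-16,-0.5],-6],[[0,-21,-0.5],-8],[[0,-26.5,0],-10],[[0,-31.5,0.5],-12],[[0,-37,1],-14],[[0,-42,2],-16],[[0,-47,3],-18],[[0,-52.5,4.5],-20],[[0,-57.5,6],-22],[[0,-62.5,7.5],-24]])

```text
time: 8.48
tool_pos: [647.7, 36.6, 73.1]
tcp_rot: [-114.4, 89.9, 81.2]
ft_force: [-1.2, -3.4, -0.5]
finger_gap: 0.0
```

```bash
python3 -c "
from w import *
look('w5');rows(range(2,26,2))"
```

```text
8.475 [647.7  36.6  73.1] [-1.2 -3.4 -0.5] [-1. 22. 86.  0. 73. 73.]
-y dir 105.58797360222303 down [ 0.     0.001 -1.   ]
phi 10.85 rad 151.4
[[[0.0, -5.3, -0.3], -2], [[0.0, -10.6, -0.5], -4], [[0.0, -15.8, -0.4], -6], [[0.0, -21.1, -0.2], -8], [[0.0, -26.4, 0.1], -10], [[0.0, -31.6, 0.7], -12], [[0.0, -36.9, 1.5], -14], [[0.0, -42.1, 2.4], -16], [[0.0, -47.2, 3.5], -18], [[0.0, -52.3, 4.8], -20], [[0.0, -57.4, 6.3], -22], [[0.0, -62.4, 7.9], -24]]
```

Call:
move_arm(deltas=[[[0,-5,-0.5],-2],[[0,-10.5,-0.5],-4],[[0,-16,-0.5],-6],[[0,-21,0],-8],[[0,-26.5,0],-10],[[0,-31.5,0.5],-12],[[0,-37,1.5],-14],[[0,-42,2.5],-16],[[0,-47,3.5],-18],[[0,-52.5,5],-20],[[0,-57.5,6.5],-22],[[0,-62.5,8],-24]])

```text
time: 10.02
tool_pos: [622.9, 95.6, 73.3]
tcp_rot: [-142.2, 89.9, 77.6]
ft_force: [1.8, -3.3, -0.7]
finger_gap: 0.3
```

```bash
python3 -c "
from w import *
look('w6');rows(range(1,10)); snap('top','t6'); im=cv2.imread('pics/t6.png')[140:250,195:295]; w=cv2.imread('pics/w6.png')[170:290,100:300]
o=np.zeros((550,800,3),np.uint8); o[:440,:400]=cv2.resize(im,(400,440)); o[:240,400:]=cv2.resize(w,(400,240)); cv2.imwrite('pics/c6.png',o)"
```

```text
10.025 [622.9  95.6  73.3] [ 1.8 -3.3 -0.7] [ 4. 19. 89.  0. 72. 54.]
-y dir 129.83777977950288 down [ 0.     0.002 -1.   ]
phi 35.28 rad 151.3
[[[0.0, -2.6, -0.2], -1], [[0.0, -5.3, -0.3], -2], [[0.0, -7.9, -0.4], -3], [[0.0, -10.5, -0.5], -4], [[0.0, -13.2, -0.5], -5], [[0.0, -15.8, -0.5], -6], [[0.0, -18.5, -0.4], -7], [[0.0, -21.1, -0.2], -8], [[0.0, -23.7, -0.1], -9]]
```

View pics/c6.png

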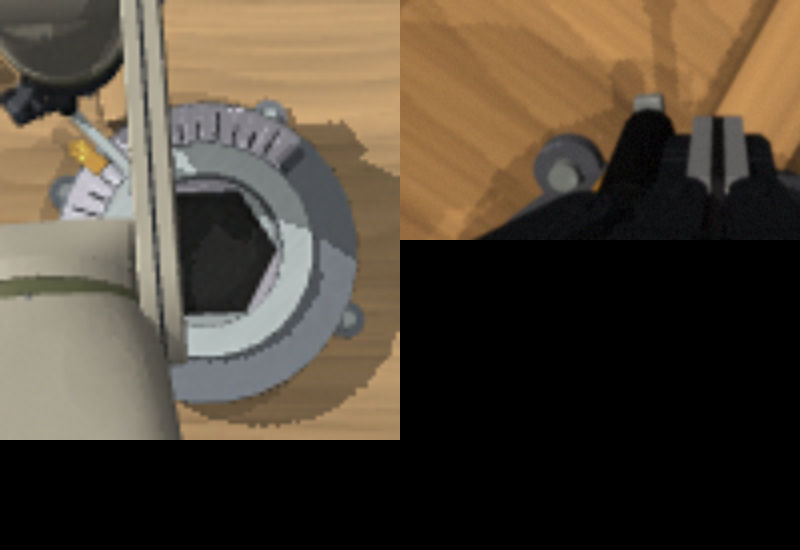

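The clip at crop (88,155) is just ahead of the lever, whose visible part runs from (80,115) to (120,165). I'll push 5° more, then back off and measure accurately.

Call:
move_arm(deltas=[[[0,-2.5,0],-1],[[0,-5.5,-0.5],-2],[[0,-8,-0.5],-3],[[0,-10.5,-0.5],-4],[[0,-13,-0.5],-5],[[0,-13,-0.5],-5]])

```text
time: 10.88
tool_pos: [614.6, 106.4, 73.2]
tcp_rot: [-128.9, 89.9, 95.9]
ft_force: [1.8, -2.4, -0.3]
finger_gap: -0.0
```

```bash
python3 -c "
from w import *
look('w7');rows([1]);M=R.from_euler('xyz',r.sense()['tcp_rot'],degrees=True).as_matrix(); print(M.round(3)); print(M.T@(np.array([480,40,300])-r.sense()['tool_pos']))"
```

```text
10.875 [614.6 106.4  73.2] [ 1.8 -2.4 -0.3] [ 5. 18. 90.  0. 72. 50.]
-y dir 134.83716825607348 down [-0.     0.002 -1.   ]
phi 40.18 rad 151.3
[[[0.0, -2.6, -0.2], -1]]
[[-0.     0.705 -0.709]
 [ 0.002 -0.709 -0.705]
 [-1.    -0.002 -0.001]]
[-226.89436911  -48.15831196  141.96731448]
```

Call:
move_arm(deltas=[[[0,8,0],0],[[0,20,0],0],[[-30,22,0],0],[[-85,22,0],0],[[-140,20,30],0],[[-195,15,70],0],[[-227,5,115],0],[[-227,-5,155],0],[[-227,-5,160],0],[[-227,-5,160],0]])

```text
time: 12.18
tool_pos: [498.0, -3.7, 300.2]
tcp_rot: [-143.0, 89.9, 81.8]
ft_force: [0.1, 0.8, -1.0]
finger_gap: 0.3
```

```bash
python3 -c "
from w import *
look('w8')
w=cv2.imread('pics/w8.png')[0:260,150:400]; cv2.imwrite('pics/c8.png',cv2.resize(w,None,fx=2.3,fy=2.3,interpolation=cv2.INTER_CUBIC))"
```

```text
12.175 [498.   -3.7 300.2] [ 0.1  0.8 -1. ] [ -6. -10.  95.   0.  95.  39.]
-y dir 134.7609252839306 down [ 0.     0.003 -1.   ]
```

View pics/c8.png

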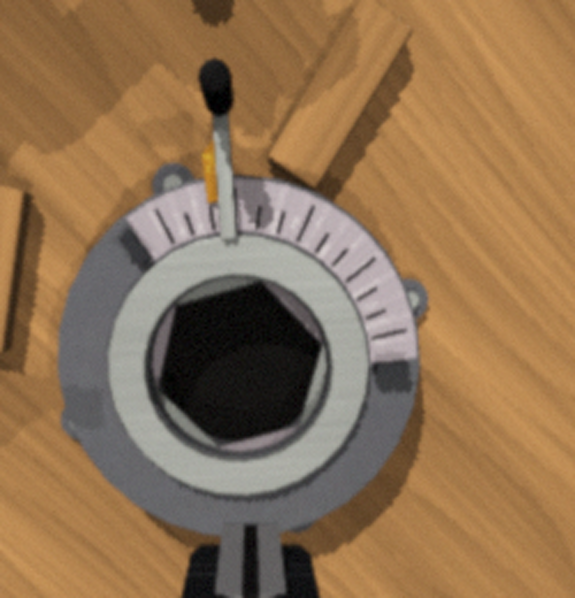

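The lever overlaps the clip's clockwise edge, with the clip still showing on the anticlockwise side at crop (210,170). Now the precise angles.

```bash
cat >> m.py <<'E'
def arc(ch,C,q,z,rr,a):
    a=np.radians(a); P=np.stack([np.stack([q[0]+x*np.cos(a),q[1]+x*np.sin(a),np.full(len(a),z)],1) for x in rr])
    p=proj(P.reshape(-1,3),C).astype(np.float32).reshape(len(rr),len(a),2); return cv2.remap(ch,p[...,0],p[...,1],cv2.INTER_LINEAR)
def axisfit(h,C):
    E=edges(h[:,:,1].copy(),C,(499,9),45,100,130,1); return circ(E,(499,9),115)
def lever(fn,a):
    C=pickle.load(open(f'pics/{fn}.pkl','rb')); h=cv2.cvtColor(cv2.imread(f'pics/{fn}.png'),cv2.COLOR_BGR2HSV).astype(np.float32)
    q,f=axisfit(h,C); s=arc(h[:,:,1].copy(),C,q,58,np.arange(120,139,2.),a)
    o=[(lambda i:(a[i[0]],a[i[-1]]))(np.nonzero(x<70)[0]) for x in s]; o=np.array(o); return q,np.median(f),o
def clipedge(fn,a):
    C=pickle.load(open(f'pics/{fn}.pkl','rb')); h=cv2.cvtColor(cv2.imread(f'pics/{fn}.png'),cv2.COLOR_BGR2HSV).astype(np.float32)
    q,f=axisfit(h,C); rr=np.arange(100,115,2.); s=arc(h[:,:,1].copy(),C,q,49,rr,a)
    return rr,np.array([(lambda i:(a[i[0]],a[i[-1]]) if len(i) else (0,0))(np.nonzero(x>130)[0]) for x in s])
E
python3 - <<'E'
from m import *
np.set_printoptions(precision=2,suppress=True)
for fn,th in(("w1",-33),("w8",47.5)):
    q,f,o=lever(fn,np.arange(th-9,th+9,.1)); print(fn,q,f,o.mean(1),np.median(o[:,1]-o[:,0]))
    rr,o=clipedge(fn,np.arange(42,60,.1)); print('clip',rr,o.T,o.mean(1))
E
```

```text
w1 [498.98   8.38] 1.070368829004586 [-29.45 -32.75 -32.7  -32.75 -32.7  -32.7  -32.65 -32.7  -32.7  -32.65] 3.800000000000054
clip [100. 102. 104. 106. 108. 110. 112. 114.] [[48.  46.9 47.1 47.3 47.5 47.7 47.5 46.9]
 [54.  54.6 54.6 54.4 54.4 54.4 54.5 55.1]] [51.   50.75 50.85 50.85 50.95 51.05 51.   51.  ]
w8 [499.01   8.35] 1.0836310591354916 [48.6  48.6  48.55 48.5  48.55 48.6  48.75 48.7  48.65 48.55] 3.600000000000051
clip [100. 102. 104. 106. 108. 110. 112. 114.] [[52.5 51.7 51.6 51.6 51.5 51.4 51.4 51.3]
 [53.8 54.7 54.5 54.5 54.4 54.4 54.5 55. ]] [53.15 53.2  53.05 53.05 52.95 52.9  52.95 53.15]
```

Clip centre is 50.9° and the lever is at 48.6°, so 2.3° remain. The push offset φ−θ is known (40.18 → 48.6), so the TCP must stop at φ = 42.5. Going back down behind the post.

Call:
move_arm(deltas=[[[0,10,-45],0],[[20,18,-95],-1],[[60,24,-140],-2.3],[[110,27,-160],-2.3],[[165,27,-160],-2.3],[[210,27,-160],-2.3],[[227,27,-160],-2.3],[[227,27,-160],-2.3]])

```text
time: 13.22
tool_pos: [630.2, 91.2, 71.7]
tcp_rot: [-87.9, 89.8, 139.2]
ft_force: [-0.2, 0.3, 1.0]
finger_gap: 0.0
```

```bash
python3 -c "
from w import *
C,s,M=look('w9');
f=np.radians(42.5); t=np.r_[A+151.3*np.array([np.cos(f),np.sin(f)]),73]; print(t,M.T@(t-s['tool_pos']))"
```

```text
13.225 [630.2  91.2  71.7] [-0.2  0.3  1. ] [ 4. 20. 88.  0. 72. 46.]
-y dir 137.11603528177088 down [-0.003  0.003 -1.   ]
[610.55006106 111.01679841  73.        ] [ -1.17415648 -27.88212308  -1.19128569]
```

Call:
move_arm(deltas=[[[-1,-8,0],0],[[-1,-15,-0.5],0],[[-1,-19,-1],0],[[-1,-22,-1],0],[[-1,-24,-1],0],[[-1,-26,-1],0],[[-1,-27,-1],0],[[-1,-28,-1],0],[[-1,-28,-1],0],[[-1,-28,-1],0]])

```text
time: 14.52
tool_pos: [611.9, 110.9, 75.1]
tcp_rot: [-152.5, 89.8, 74.6]
ft_force: [2.7, -1.0, 1.1]
finger_gap: -0.2
```

Call:
move_arm(deltas=[[[0,8,0],0],[[0,20,0],0],[[-30,22,0],0],[[-85,22,0],0],[[-140,20,30],0],[[-195,15,70],0],[[-227,5,115],0],[[-227,-5,155],0],[[-227,-5,160],0],[[-227,-5,160],0]])

```text
time: 15.78
tool_pos: [499.3, -3.9, 301.5]
tcp_rot: [-148.6, 89.8, 78.5]
ft_force: [0.6, 0.3, -0.5]
finger_gap: 0.1
```

```bash
python3 -c "
from w import *
np.set_printoptions(precision=2,suppress=True)
C,s,M=look('w10'); print(M.round(3))
q,f,o=lever('w10',np.arange(42,60,.1)); print(q,f,o.mean(1),np.median(o[:,1]-o[:,0]))
rr,o=clipedge('w10',np.arange(42,60,.1)); print(o.T)
w=cv2.imread('pics/w10.png')[0:260,150:400]; cv2.imwrite('pics/c10.png',cv2.resize(w,None,fx=2.3,fy=2.3,interpolation=cv2.INTER_CUBIC))"
```

```text
15.775 [499.3  -3.9 301.5] [ 0.6  0.3 -0.5] [-6. -9. 95.  0. 95. 37.]
-y dir 137.05045628363166 down [ 0.  0. -1.]
[[ 0.    0.73 -0.68]
 [ 0.   -0.68 -0.73]
 [-1.   -0.   -0.  ]]
[499.06   8.43] 1.0658888080995936 [54.15 50.35 50.4  50.45 50.5  50.45 50.35 50.45 50.35 50.25] 3.5000000000000497
[[ 0.  53.5 53.5 53.4 53.4 53.3 53.2 42. ]
 [ 0.  54.5 54.5 54.4 54.3 54.2 54.4 54.9]]
```

View pics/c10.png

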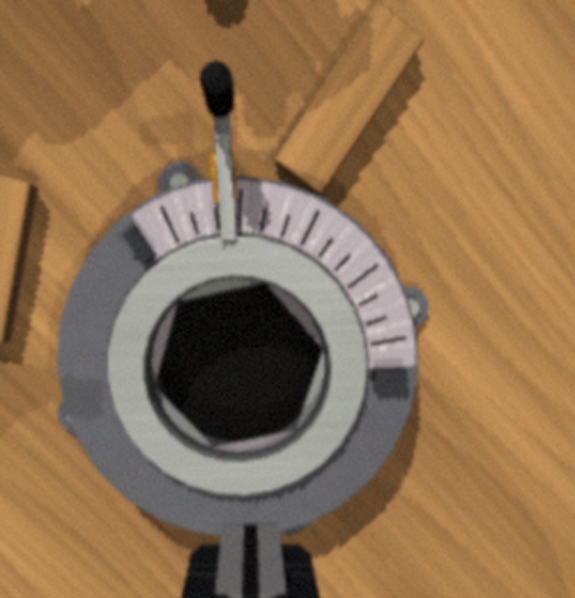

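The lever is at 50.4° against the clip's 50.9°, and the image agrees, with a sliver of brass still on the anticlockwise side only. There's plenty of time, so I'll give it one last small nudge of 0.5°.

Call:
move_arm(deltas=[[[0,12,-45],0],[[20,21,-95],0],[[60,28,-140],0],[[110,31,-159],0],[[165,31,-159],0],[[210,31,-159],0],[[228,31,-159],0],[[228,31,-159],0]])

```text
time: 16.82
tool_pos: [629.8, 92.9, 72.0]
tcp_rot: [-93.2, 89.8, 133.9]
ft_force: [-0.4, -0.8, 0.9]
finger_gap: -0.1
```

```bash
python3 -c "
from w import *
C,s,M=look('w11');
f=np.radians(42.6); t=np.r_[A+151.6*np.array([np.cos(f),np.sin(f)]),73]; print(t,M.T@(t-s['tool_pos']))"
```

```text
16.825 [629.8  92.9  72. ] [-0.4 -0.8  0.9] [ 4. 20. 88.  0. 72. 47.]
-y dir 137.11332410081593 down [-0.003  0.003 -1.   ]
[610.59231841 111.414397    73.        ] [ -0.84601785 -26.65534491  -0.49032792]
```

Call:
move_arm(deltas=[[[-1,-8,0],0],[[-1,-15,0],0],[[-1,-19,-0.5],0],[[-1,-22,-0.5],0],[[-1,-24,-0.5],0],[[-1,-26,-0.5],0],[[-1,-27,-0.5],0],[[-1,-27.5,-0.5],0],[[-1,-27.5,-0.5],0],[[-1,-27.5,-0.5],0]])

```text
time: 18.12
tool_pos: [611.5, 111.7, 75.3]
tcp_rot: [-150.2, 89.8, 76.9]
ft_force: [2.0, -2.2, 0.4]
finger_gap: 0.2
```

Call:
move_arm(deltas=[[[0,8,0],0],[[0,20,0],0],[[-30,22,0],0],[[-85,22,0],0],[[-140,20,30],0],[[-195,15,70],0],[[-227,5,115],0],[[-227,-5,155],0],[[-227,-5,160],0],[[-227,-5,160],0]])

```text
time: 19.38
tool_pos: [499.1, -3.0, 302.0]
tcp_rot: [-157.0, 89.8, 70.1]
ft_force: [0.1, 0.1, -0.3]
finger_gap: 0.1
```

```bash
python3 -c "
from w import *
np.set_printoptions(precision=2,suppress=True)
C,s,M=look('w12'); print(M.round(3))
q,f,o=lever('w12',np.arange(42,60,.1)); print(q,f,o.mean(1),np.median(o[:,1]-o[:,0]))
rr,o=clipedge('w12',np.arange(44,60,.1)); print(o.T)
# button from w1 (wrist) and top0
for fn,n,b in(('w1','w',(470,245,512,280)),('top0','top',(362,215,385,240))):
    C=pickle.load(open('pics/w1.pkl','rb')) if n=='w' else cam('top'); g=cv2.imread(f'pics/{fn}.png').max(2); x0,y0,x1,y1=b
    m=np.zeros_like(g); m[y0:y1,x0:x1]=g[y0:y1,x0:x1]<(40 if n=='w' else 62); k,l,st,cc=cv2.connectedComponentsWithStats(m); i=1+st[1:,4].argmax()
    d=np.load(f'pics/{fn}.npy'); c=cc[i]; D=deppt([c],d,C); e=np.array([[st[i,0],c[1]],[st[i,0]+st[i,2],c[1]]]); E=plane(e,D[0,2],C)
    print(fn,st[i],c,D,'width',np.linalg.norm(E[1]-E[0]), plane([c],62,C))
"
```

```text
19.375 [499.1  -3.  302. ] [ 0.1  0.1 -0.3] [-6. -9. 95.  0. 95. 37.]
-y dir 137.0468441234291 down [ 0.  0. -1.]
[[ 0.    0.73 -0.68]
 [ 0.   -0.68 -0.73]
 [-1.   -0.   -0.  ]]
[499.1    8.52] 1.0987263792511328 [54.3  50.65 50.7  50.7  50.8  50.75 50.7  50.75 50.75 50.7 ] 3.600000000000051
[[ 0.  53.9 53.8 54.  53.6 53.7 47.7 47. ]
 [ 0.  54.3 54.5 54.4 54.3 54.2 54.4 55. ]]
w1 [479 251  26  22 418] [491.51 261.59] [[ 422.54 -364.65   66.21]] width 39.19796560511679 [[ 421.14 -369.03   62.  ]]
top0 [368 221  12  12 101] [373.   226.56] [[ 420.01 -367.1    66.59]] width 36.35640787535333 [[ 420.17 -368.59   62.  ]]
```

The lever is now at 50.7° against the clip's 50.9°, about 0.2° off, so it is set. The button is at about (420.5, −367.5), z ≈ 65; both views agree and its distance from the base is 559 mm, within reach. Moving above it for a check.

Call:
move_arm(deltas=[[[0,24,40],0],[[0,50,80],0],[[0,75,125],0],[[20,100,170],0],[[50,125,215],0],[[80,150,255],0],[[100,172,290],0],[[100,188,315],0],[[100,191,320],0],[[100,191,320],0]])

```text
time: 20.68
tool_pos: [421.9, -366.4, 200.0]
tcp_rot: [-141.2, 89.7, 85.9]
ft_force: [-1.4, 1.2, 0.2]
finger_gap: -0.2
```

```bash
python3 -c "
from w import *
np.set_printoptions(precision=2,suppress=True)
C,s,M=look('w13'); print(M.round(3)); print(proj([[420.5,-367.5,65],[420.5,-367.5,45]],C), proj([s['tool_pos']],C))
im=cv2.imread('pics/w13.png'); cv2.imwrite('pics/c13.png',im)"
```

```text
20.675 [ 421.9 -366.4  200. ] [-1.4  1.2  0.2] [-46.   2.  94.   0.  84.  -3.]
-y dir 137.08610873960203 down [ 0.  0. -1.]
[[ 0.    0.73 -0.68]
 [ 0.   -0.68 -0.73]
 [-1.   -0.   -0.  ]]
[[258.61 188.12]
 [258.65 183.75]] [[258.62 243.06]]
```

View pics/c13.png

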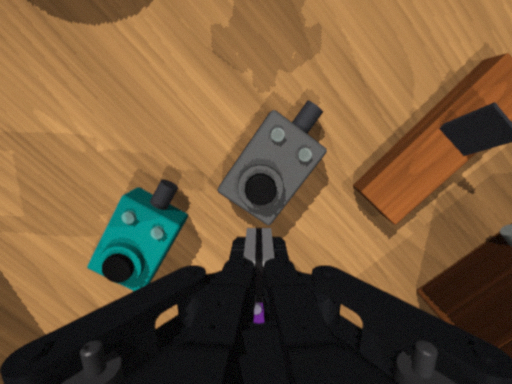

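The black button on the grey box is centred at (261,189), against a predicted (258.6,188), so it is within about 2 mm. Pressing straight down, slowly near contact.

Call:
move_arm(deltas=[[[25,2,0],0],[[60,2,1],0],[[95,2,1],0],[[115,2,1],0],[[123,2,1],0],[[128,2,1],0],[[128,2,1],0]])

```text
time: 21.6
tool_pos: [423.4, -368.0, 73.0]
tcp_rot: [-161.0, 89.8, 66.1]
ft_force: [0.4, -0.7, -0.8]
finger_gap: 0.2
```

Call:
move_arm(deltas=[[[1,0,0],0],[[2,0,0],0],[[3,0,0],0],[[4,0,0],0],[[5,0,0],0],[[6,0,0],0],[[7,0,0],0],[[8,0,0],0]])

```text
time: 22.6
tool_pos: [423.4, -368.0, 65.1]
tcp_rot: [-160.8, 89.8, 66.4]
ft_force: [-0.6, 0.3, 2.2]
finger_gap: -0.1
```

Contact at z ≈ 65, reading 2.2 N.

Call:
move_arm(deltas=[[[1,0,0],0],[[2,0,0],0],[[3,0,0],0],[[4,0,0],0],[[5,0,0],0],[[6,0,0],0]])

```text
time: 23.35
tool_pos: [423.6, -368.1, 60.7]
tcp_rot: [-164.2, 89.8, 62.9]
ft_force: [-7.9, 7.6, 23.1]
finger_gap: -0.1
```

It reads 23 N against a 5 N spring and z has stalled at 60.7, so the button is on its stop. Letting go and retreating.

Call:
move_arm(deltas=[[[0,0,0],0],[[-5,0,0],0],[[-15,0,0],0],[[-40,0,0],0],[[-85,0,0],0],[[-130,0,0],0],[[-140,0,0],0],[[-140,0,0],0]])

```text
time: 24.35
tool_pos: [423.7, -368.9, 201.5]
tcp_rot: [167.6, 89.8, 34.7]
ft_force: [-0.1, -0.4, 0.5]
finger_gap: -0.1
```

```bash
python3 -c "
from w import *
np.set_printoptions(precision=2,suppress=True)
C,s,M=look('w14'); snap('top','t14')
d=np.load('pics/w14.npy'); d0=np.load('pics/w13.npy'); C0=pickle.load(open('pics/w13.pkl','rb'))
P=np.array([[423,-367.5,66]])
for c,x in((C0,d0),(C,d)):
    u=proj(P,c)[0]; i,j=int(u[1]),int(u[0]); print('btn z',c[3][2]+np.median([ (rays([[b,a]],c)[0]*x[a,b])[2] for a in range(i-4,i+5) for b in range(j-4,j+5)]))
a=cv2.imread('pics/top0.png')[120:300,160:440]; b=cv2.imread('pics/t14.png')[120:300,160:440]
cv2.imwrite('pics/c14.png',cv2.resize(np.vstack([a,b]),None,fx=1.65,fy=1.65,interpolation=cv2.INTER_CUBIC))"
```

```text
24.35 [ 423.7 -368.9  201.5] [-0.1 -0.4  0.5] [-46.   2.  94.   0.  84.  -4.]
-y dir 137.12817563324813 down [ 0.  0. -1.]
btn z 67.20112880990837
btn z 67.06793949673977
```

View pics/c14.png

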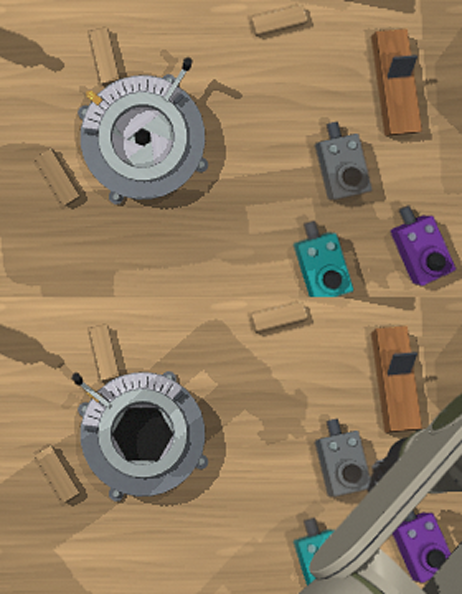

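The lever (post at (77,378) in the lower half) covers the clip, the blanks have not moved, and the button has sprung back to its original height (67.1 mm before and after). It was pressed to 60.7 mm, which is at least 6 mm of travel. Handing in.

```bash
python3 -c "
from bench import r
print(r.hand_in())"
```

```text
the job is handed in; nothing more can be done
None
```

The lever is set over the clip and the start button has been pressed and released. The job was handed in at about 24.5 s of the 51 s allowed.

- **Lever:** I pushed the post anticlockwise with the outer side of the shut fingers, at about 3–4 N, almost all of it horizontal. After backing off twice to measure and nudge, the last wrist-camera check put the lever at 50.7° and the clip at about 50.9°.
- **Button:** I then pressed the button on the grey box, not the turquoise or purple ones. It went from about 67 mm down to 60.7 mm with 23 N on the stop, and sprang back to 67.1 mm.
- **Last checks:** The final top view shows the blanks and plane where they were, and the arm clear of everything. The hammer, glue bottle and mug were outside that last crop; the arm did not go near them.
- **Small disagreements:** The two cameras differed by 1–2 mm on the port's axis and the button. The lever's edge reading at the innermost radius (120 mm) was an outlier, so I ignored it.

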